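Fasten the draw latch of the wide heater box

ROBOT

A 6-joint arm with a two-finger parallel gripper is mounted at the origin on the work surface. World frame = base frame: x ahead of the robot, y to its left, z up, the work surface at z = 0. Lengths are in m, angles in rad, forces in N, time in s.
With the tool pointing down it reaches from about 0.35 to 0.8 m from the base axis. Payload 7.3 kg.
Tool frame: the origin (TCP) lies at the very end of the fingers, on their centre line; the grasp point (between the pads) lies 19 mm behind it (bot.grip_point_offset is the z of the grasp point in the tool frame, in m); z points along the fingers, y is the line along which they close (so a half turn about z gives the same grasp; the last joint's range is limited). The gripper opens to 85 mm and grips with 20 to 120 N. Pads are 22 mm wide; open, the fingers measure 114 mm over their backs; the gripper's body (76 mm by 85 mm) begins 54 mm behind the grasp point. The pads swing forward as they close: fully open they stand 13 mm farther back than shut.
Start: joints at [1.049, 0.342, 1.524, -0, 1.275, -0.146], TCP at [0.193, 0.488, 0.231] pointing down, gripper open.
Joint ranges: [-2.53, 2.53], [-0.77, 2.02], [0.04, 2.7], [-1, 4.14], [0.28, 2.66], [-3.11, 3.11]. Speed limits (rad/s): [2.57, 2.57, 3.14, 3.14, 3.14, 3.14].

INTERFACE

Orientations are given as a 3x3 rotation matrix whose columns are the frame's x, y, z axes.
In Python, from station import get_obs, viewer, order, boxes_of, place_of, bot gives the robot as it stands.
- The arm moves only by the tool servo_tool, never from a script. Its argument "increments" is a list of rows, each a list of 3 entries, a list of its own where there are three numbers: the shift along the world's x, y, z in parts of the range, where 1.0 means 600 mm, then the turn about the world's z in a scale on which 1.0 is pi rad, then the finger opening in cm, from 0 to 8.54. A call has 1 to 10 rows; each row is the pose to reach, as a shift and turn from the pose commanded when the call began; what a row does not reach only later rows make up. A row lasts 1/10 s, in which the tool goes at most 50 mm and 8.59 degrees, less where a joint would pass 70% of its speed; a pose out of reach is approached as far as the arm can. A shift or turn number past 1, either way, is cut back to 1. A call with a gripper value outside its range is refused whole. The fingers move at their own pace and stop on an object; "grip_force" is the grip in N (left out, the last holds). Time passes only in rows, so rows that repeat a pose let the fingers close. It gives the time, the measured TCP pose, the force, the opening and the grip force at its end, in the units of the state.
- get_obs(): the state, without advancing time (a new reading comes with each control period).
- viewer.snapshot(name): name is "side" or "top"; returns a dict with "pixels" (480x640x3 uint8, red, green, blue), "depth" (480x640 float32, m along the optical axis (not along the pixel's ray), 0 where there is no reading), "intrinsics" (3x3 intrinsics, pixels), "dist" ([k1, k2, p1, p2, k3] as OpenCV has them; the pictures are not rectified), "world_to_cam" (4x4, takes a point from world to camera coordinates). Camera axes: x right, y down, z forward; pixel columns grow to the right and rows downward; lengths in m; the calibration is good to about 2 mm. A picture is of the moment at which its call begins.
- order.job_done(): hands the job in; it is judged then, once.
Trained networks look in a picture, given as the dict that the camera call returned (one of the last four; its "shot" number tells which), for a name from the list of things; names that differ only in an ending like _2 or _b are one class to them, and where a whole thing is asked for, a point or a joint stands for the part that bears it (a point fixed in the world has none). Each returns a list of dicts, best first, with "confidence" (0 to 1); they miss things now and then, are a little off and sometimes report something else, mostly with a low value. They report only what shows in the picture. A call takes as long as a camera call.
- boxes_of(thing, picture): "position" ([x, y, z] in m, in the coordinates of the camera as it stood for that picture, good to about 4 mm: the middle of the surface that is visible of it).
- place_of(thing, picture): "position" ([x, y, z] in m, in the coordinates of the camera as it stood for that picture, good to about 4 mm: a listed point, or the origin of a listed thing).
The state is a dict: "time": time; "joint_positions": joint angles; "qvel": joint speeds; "joint_efforts": joint torques, N m; "ee_pos": TCP position; "orientation": TCP orientation; "contact_force": force on the tool from outside, world axes, zero at the start; "moment": the same for the moment, N m; "opening": opening from 0.0 (shut) to 1.0 (fully open); "gripper_force": force on a finger pad.
Only numpy, scipy, OpenCV 4.12 (cv2) and the standard library are available. Lean on these libraries where they do the work, as an engineer would, in place of code of your own. Each camera call takes 0.05 s, during which the arm holds its last target. There are 200 camera calls.

TASK

Two small cream heater boxes stand on the lab bench, each with an open draw latch on its top. On the wider box, swing the latch's wire loop forward over the hooked keeper on the sliding cover, so that its end bar lies down on the far side of the hook, ready to be drawn under its nose, then press the lever fully down over centre so that it stays down and the cover is drawn shut. Leave the narrow box and its latch as they are.

Things in the scene. Friction and masses are not known exactly. Their poses are not given: they have to be found in the camera images.
- wide_box: Wider cream heater box, fixed; 300 long (x), 210 wide, flat top 118 above the bench (the other box is alike but 130 wide). Origin on the bench, right under the lever pivot; box spans x -110 to +190. x runs along the latch from lever to keeper, z up; latch centred on y = 0. The lever turns on a cross pin at x 0, z 144, between cheeks 26 wide, 151 high.
- wide_lever (a joint): Lever angle, rad: 0 fully down, level, end to -x; pi/2 upright; 1.75 open stop (leans to +x). Starts 1.5 to 1.74 and stays where left (about 1 N). Flat steel bar 5 thick, 26 wide, 70 long from the pivot; the loop's hinge pin is 24 from the pivot. With the loop hooked, pressing near its end takes up to about 5 N; below 0.1 it holds itself down; let go earlier it stays or springs up.
- wide_tip (a point): Middle of the lever's free end edge, 70 from the pivot, mid-thickness. Lever fully down: x -70, z 144 in the box's frame, clear of the deck by 23.
- wide_bar (a point): Middle of the wire loop's end bar: 8 thick, 44 long, along y; two 6 mm side rods 38 apart run to the hinge pin 74 away. The loop (45 g) swings freely, passing outside the lever's end. Starts leaning back to -x on a stop, bar about 220 above the bench. Pushed past upright it falls to +x and the bar lands on the keeper's foot beyond its nose, if the lever is at 1.5 or more.
- wide_keeper (a point): Where the bar's middle sits pulled tight in the hooked steel keeper, 24 wide. Relative to here, box axes: post face 4 to -x; nose overhead reaches 4 to +x, underside 6.5 up, top 12.5 up; foot's flat top 4 down, reaching 28.5 to +x. Keeper and dark grey cover slide along x on a gasket spring (18 N, plus 9 N/mm): open x 53.5, z 142 in the box's frame; shut about x 51.
- narrow_bar (a point): The same point, middle of the loop's end bar, on the narrow box's identical latch; to be left alone.

How it is judged:
By the outcome, as a careful person would: the job done as asked, in the order asked, and still so for the second after the job is handed in, with the robot touching nothing.
It also fails if it takes over 42 s, if anything falls off the work surface, if the arm or the gripper's body presses on something with over 40 N, if the wrist force passes 120 N, or if a joint passes its speed limit or range.

## Working session

There is one attempt and no reset: what is moved stays moved. The work goes in short steps, Python scripts to look and compute and a tool call to move; the robot and the scene stay as the last step left them, time stands still between calls to the robot, and variables do not carry over. Pictures are saved under pics/ and viewed, at most 10 in all, crops included, and the job is handed in when it is done.

Besides the shell and the picture viewer there is one more tool, called after "Request:" in YAML: its name, and indented under it one key for each argument. servo_tool: Moves the arm, as the interface text tells. Its arguments: {"type":"object","properties":{"increments":{"type":"array","items":{"type":"array"}},"grip_force":{"type":"number"}},"required":["increments"]}

```bash
mkdir -p pics; cat > h.py <<'E'
import numpy as np, cv2
from station import get_obs, viewer, order, boxes_of, place_of, bot
def w(p,s):
    T=np.linalg.inv(s["world_to_cam"]); return T[:3,:3]@np.array(p)+T[:3,3]
def rep(s,names,f=place_of):
    for n in names:
        for d in f(n,s)[:3]: print(n,np.round(w(d["position"],s),4),round(d["confidence"],2))
def save(s,n): cv2.imwrite("pics/"+n,s["pixels"][:,:,::-1])
E
python3 - <<'E'
from h import *
for c in("side","top"):
    s=viewer.snapshot(c); save(s,c+"0.png"); print(c, np.round(np.linalg.inv(s["world_to_cam"]),2).tolist())
    rep(s,["wide_box","wide_tip","wide_bar","wide_keeper","narrow_bar"])
o=get_obs(); print(o["time"],o["ee_pos"],np.round(o["orientation"],3),o["opening"])
E
```

```text
side [[-1.0, 0.01, -0.0, 0.52], [0.0, 0.72, -0.69, 0.55], [-0.0, -0.69, -0.72, 0.68], [0.0, 0.0, 0.0, 1.0]]
wide_box [0.5578 0.168  0.0035] 0.62
wide_tip [0.5715 0.1753 0.2159] 0.95
wide_bar [0.5205 0.1617 0.2328] 0.97
wide_keeper [0.6075 0.1908 0.1421] 0.78
top [[-0.01, -0.99, 0.12, 0.41], [-1.0, 0.01, 0.0, -0.03], [-0.0, -0.12, -0.99, 1.18], [0.0, 0.0, 0.0, 1.0]]
wide_box [5.569e-01 1.718e-01 2.000e-04] 0.93
wide_tip [0.5645 0.1726 0.216 ] 0.59
wide_bar [0.5195 0.1633 0.2329] 0.66
wide_keeper [0.6079 0.1901 0.1448] 0.62
narrow_bar [ 0.5233 -0.184   0.2242] 0.53
0.6 [0.19264887 0.48837573 0.23131916] [[-0.93   0.367  0.   ]
 [ 0.367  0.93   0.   ]
 [-0.     0.    -1.   ]] 1.0000965837716085
```

View pics/side0.png

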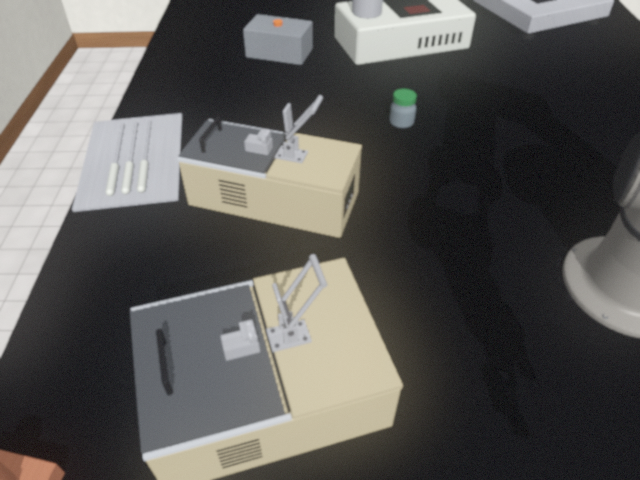

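View pics/top0.png

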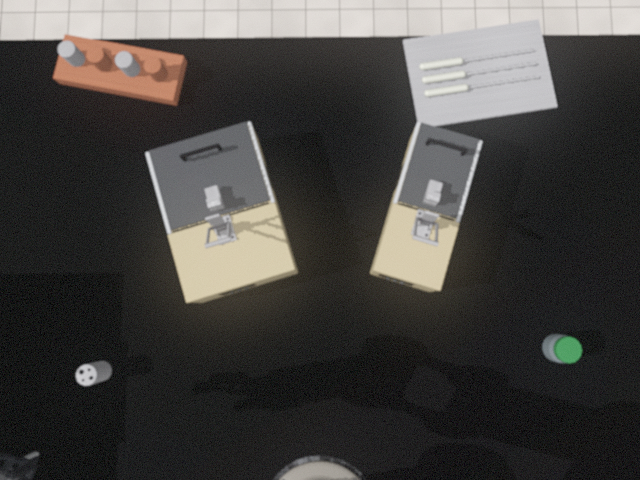

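The side view shows the wide box in front, with its loop bar at about (315,260), lever tip at (278,283) and keeper at (240,340). In the top view it is the left box, with the bar at (222,240) and keeper at (213,195), yawed about +15°. Next I'll fit the yaw from depth.

```bash
cat >> h.py <<'E'
def cloud(s):
    K=np.array(s["intrinsics"]);v,u=np.mgrid[:480,:640];z=s["depth"]
    p=cv2.undistortPoints(np.stack([u,v],-1).reshape(-1,1,2).astype(float),K,np.array(s["dist"])).reshape(480,640,2)
    P=np.dstack([p*z[...,None],z]); T=np.linalg.inv(s["world_to_cam"])
    return P@T[:3,:3].T+T[:3,3]
E
python3 - <<'E'
from h import *
s=viewer.snapshot("top");P=cloud(s)
m=(abs(P[...,2]-.118)<.012)&(P[...,1]>.0)&(P[...,1]<.4)&(P[...,0]>.35)&(P[...,0]<.9)
q=P[m]; m2=cv2.morphologyEx(m.astype(np.uint8),cv2.MORPH_OPEN,np.ones((5,5)))>0
q=P[m2]; print(len(q),np.median(q[:,2])); r=cv2.minAreaRect(q[:,:2].astype(np.float32)*1000);print(r)
for c in("side","top"):
    s=viewer.snapshot(c); rep(s,["wide_box","wide_tip","wide_bar","wide_keeper"])
    P=cloud(s)
    q=P[(abs(P[...,0]-.565)<.08)&(abs(P[...,1]-.17)<.06)&(P[...,2]>.20)&(P[...,2]<.26)]
    print(len(q),q[:,2].max() if len(q) else 0)
E
```

```text
16108 0.11796529819773616
((596.834716796875, 186.3966827392578), (302.92095947265625, 210.84107971191406), 16.668527603149414)
wide_box [ 5.557e-01  1.720e-01 -4.000e-04] 0.84
wide_tip [0.5692 0.1776 0.2105] 0.63
wide_bar [0.519  0.1627 0.2351] 0.77
wide_keeper [0.6101 0.1891 0.1445] 0.87
607 0.23661276544376741
wide_box [0.5541 0.1718 0.0039] 0.97
wide_tip [0.5636 0.1738 0.2136] 0.7
wide_bar [0.519  0.162  0.2304] 0.54
wide_keeper [0.6088 0.1891 0.1433] 0.63
262 0.2386182809966395
```

Units first: shifts go in shares of 600 mm and turns go in shares of pi rad. So -34 cm / 60 = -0.5667, 28.3 cm / 60 = 0.4717, 0.667 rad / 3.1416 = 0.2123.

Request:
servo_tool:
  increments:
    - [[0, 0, 0.0667], 0, 0]
    - [[0.4717, -0.5667, 0.0667], 0.2123, 0]
    - [[0.4717, -0.5667, 0.0667], 0.2123, 0]
    - [[0.4717, -0.5667, 0.0667], 0.2123, 0]
    - [[0.4717, -0.5667, 0.0667], 0.2123, 0]
    - [[0.4717, -0.5667, 0.0667], 0.2123, 0]
    - [[0.4717, -0.5667, 0.0667], 0.2123, 0]
    - [[0.4717, -0.5667, 0.0667], 0.2123, 0]
    - [[0.4717, -0.5667, 0.0667], 0.2123, 0]
    - [[0.4717, -0.5667, 0.0667], 0.2123, 0]
  grip_force: 40

```text
time: 2.15
ee_pos: [0.462, 0.1644, 0.2716]
orientation: [[-0.958, -0.287, 0.001], [-0.287, 0.958, 0.0], [-0.001, 0.0, -1.0]]
contact_force: [0.4, 0.7, 0.1]
opening: 0.004
gripper_force: 0.0
```

Scaled: -4.8 cm / 60 = -0.08, -2.5 cm / 60 = -0.0417.

Request:
servo_tool:
  increments:
    - [[0, 0, 0], 0, 0]
    - [[0, 0, -0.0417], 0, 0]
    - [[0, 0, -0.08], 0, 0]
    - [[0, 0, -0.08], 0, 0]

```text
time: 2.55
ee_pos: [0.4591, 0.1661, 0.2208]
orientation: [[-0.958, -0.287, -0.006], [-0.287, 0.958, -0.001], [0.006, 0.001, -1.0]]
contact_force: [-0.1, 0.6, -0.7]
opening: -0.001
gripper_force: 0.0
```

```bash
python3 - <<'E'
from h import *
o=get_obs();print(o["ee_pos"],o["contact_force"])
s=viewer.snapshot("side");save(s,"s1.png");rep(s,["wide_bar","wide_tip"])
E
```

```text
[0.45908389 0.16606982 0.22077683] [-0.06500427  0.55404328 -0.70842112]
wide_bar [0.5199 0.1609 0.2325] 0.64
wide_tip [0.5704 0.175  0.2129] 0.71
```

View pics/s1.png

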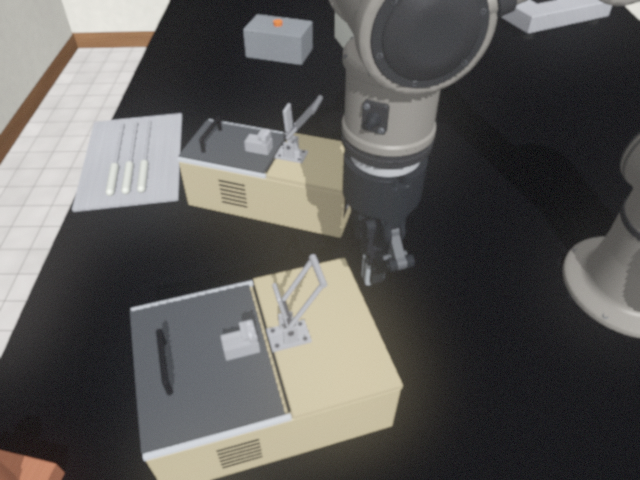

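The gripper is shut, at (385,265), behind the loop bar at (315,260), and touches nothing. I'll line it up and push the bar forward.

Scaled: 8.6 cm / 60 = 0.1433, 7.9 cm / 60 = 0.1317.

Request:
servo_tool:
  increments:
    - [[0.0267, -0.0283, 0.0033], 0, 0]
    - [[0.0267, -0.0283, 0.0033], 0, 0]
    - [[0.0583, -0.0192, 0.0033], 0, 0]
    - [[0.075, -0.0142, 0.0033], 0, 0]
    - [[0.09, -0.01, 0.0033], 0, 0]
    - [[0.105, -0.005, 0.0033], 0, 0]
    - [[0.1183, -0.0008, 0.0033], 0, 0]
    - [[0.1317, 0.0033, 0.0033], 0, 0]
    - [[0.1433, 0.0067, 0.0033], 0, 0]
    - [[0.1433, 0.0067, 0.0033], 0, 0]

```text
time: 3.7
ee_pos: [0.5478, 0.1703, 0.2251]
orientation: [[-0.958, -0.287, 0.0], [-0.287, 0.958, 0.0], [-0.0, 0.0, -1.0]]
contact_force: [-0.7, -0.1, -0.5]
opening: 0.002
gripper_force: 0.0
```

```bash
python3 - <<'E'
from h import *
o=get_obs();print(o["ee_pos"],o["contact_force"])
s=viewer.snapshot("side");save(s,"s2.png");rep(s,["wide_bar","wide_tip"])
E
```

```text
[0.54777764 0.17032791 0.22506647] [-0.74335633 -0.07017349 -0.50978734]
wide_bar [0.5732 0.1799 0.2435] 0.68
wide_tip [0.57   0.1727 0.2129] 0.96
wide_tip [0.5591 0.1745 0.0033] 0.63
```

View pics/s2.png

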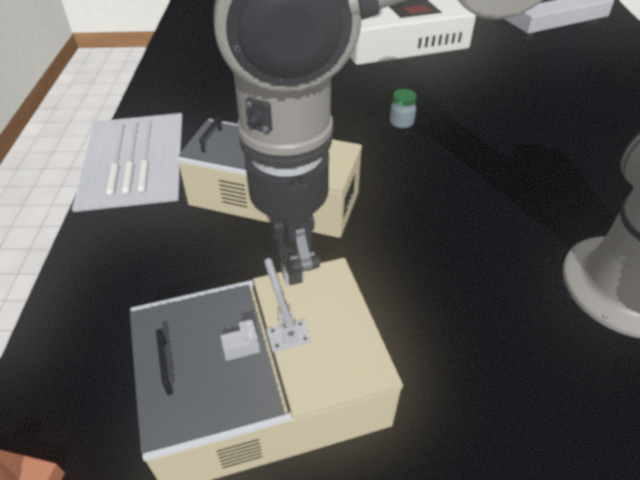

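The loop is now just past upright, level with the lever at (275,270), with the fingers behind it. I'll push a little further so it falls.

Scaled: 2.3 cm / 60 = 0.0383, 2 cm / 60 = 0.0333.

Request:
servo_tool:
  increments:
    - [[0.015, 0.005, 0.0017], 0, 0]
    - [[0.0267, 0.0083, 0.0017], 0, 0]
    - [[0.0383, 0.0117, 0.0017], 0, 0]
    - [[0.0383, 0.0117, 0.0083], 0, 0]
    - [[0.0383, 0.0117, 0.025], 0, 0]
    - [[0.0383, 0.0117, 0.0333], 0, 0]
    - [[0.0383, 0.0117, 0.0333], 0, 0]

```text
time: 4.55
ee_pos: [0.5704, 0.1772, 0.2469]
orientation: [[-0.958, -0.287, 0.003], [-0.287, 0.958, 0.001], [-0.003, -0.0, -1.0]]
contact_force: [0.3, 0.8, 0.2]
opening: 0.003
gripper_force: 0.0
```

```bash
python3 - <<'E'
from h import *
o=get_obs();print(o["ee_pos"],o["contact_force"])
s=viewer.snapshot("side");save(s,"s3.png");rep(s,["wide_bar","wide_tip","wide_keeper"])
E
```

```text
[0.57042026 0.17721745 0.24689324] [0.34084348 0.75332985 0.24679638]
wide_bar [0.6237 0.1948 0.1426] 0.74
wide_tip [0.571  0.1768 0.2152] 0.82
wide_keeper [0.6088 0.1899 0.1447] 0.63
```

View pics/s3.png

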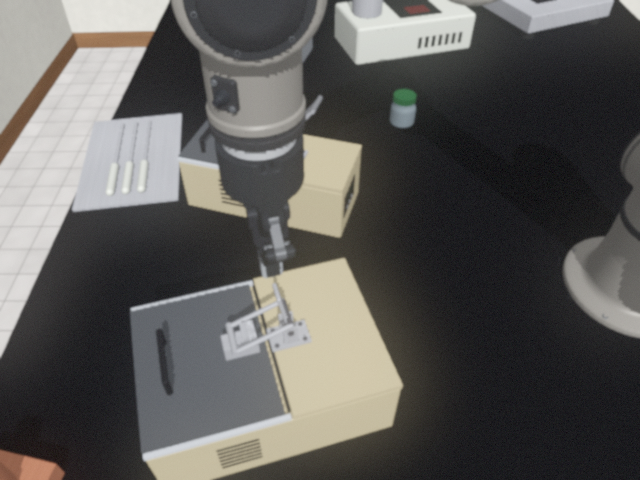

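The loop has fallen forward. Its bar is at about (228,335), on the far side of the hook, low (z 0.143) and centred. Next I'll go over the lever to its +x side and push it back.

Scaled: -4.6 cm / 60 = -0.0767, -4.4 cm / 60 = -0.0733.

Request:
servo_tool:
  increments:
    - [[0.0583, 0.0167, 0], 0, 0]
    - [[0.0583, 0.0167, 0], 0, 0]
    - [[0.0583, 0.0167, -0.0733], 0, 0]
    - [[0.0583, 0.0167, -0.0733], 0, 0]
    - [[0.0367, 0.0108, -0.0733], 0, 0]
    - [[0.0133, 0.0042, -0.0733], 0, 0]
    - [[0, 0, -0.0733], 0, 0]
    - [[-0.0167, -0.005, -0.0733], 0, 0]
    - [[-0.03, -0.0092, -0.0767], 0, 0]
    - [[-0.03, -0.0092, -0.0767], 0, 0]

```text
time: 5.75
ee_pos: [0.5513, 0.1714, 0.2]
orientation: [[-0.958, -0.287, -0.0], [-0.287, 0.958, -0.0], [0.0, 0.0, -1.0]]
contact_force: [0.1, -0.6, 0.0]
opening: 0.001
gripper_force: 0.0
```

```bash
python3 - <<'E'
from h import *
o=get_obs();print(o["ee_pos"],o["contact_force"])
s=viewer.snapshot("side");save(s,"s4.png");rep(s,["wide_bar","wide_tip","wide_keeper"])
E
```

```text
[0.55125877 0.17141231 0.19997195] [ 0.08988495 -0.56287862  0.02526962]
wide_bar [0.6139 0.1916 0.1421] 0.78
wide_tip [0.5375 0.1641 0.2086] 0.86
wide_keeper [0.6077 0.1897 0.1443] 0.84
```

View pics/s4.png

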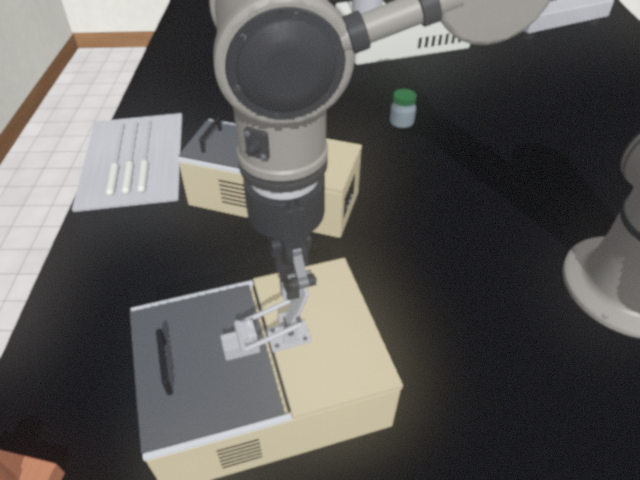

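The lever tip is being pushed back at (305,285), and the bar at (235,325) is sliding under the nose. I'll keep following the arc down.

Scaled: -3.8 cm / 60 = -0.0633, -3.6 cm / 60 = -0.06.

Request:
servo_tool:
  increments:
    - [[-0.0133, -0.0033, -0.0025], 0, 0]
    - [[-0.025, -0.0075, -0.01], 0, 0]
    - [[-0.0367, -0.0108, -0.0183], 0, 0]
    - [[-0.0467, -0.0133, -0.03], 0, 0]
    - [[-0.055, -0.0167, -0.0417], 0, 0]
    - [[-0.06, -0.0183, -0.05], 0, 0]
    - [[-0.0633, -0.0192, -0.06], 0, 0]
    - [[-0.0633, -0.0192, -0.06], 0, 0]

```text
time: 6.75
ee_pos: [0.513, 0.1599, 0.1622]
orientation: [[-0.958, -0.287, -0.002], [-0.287, 0.958, -0.001], [0.002, 0.0, -1.0]]
contact_force: [0.1, 0.1, -0.8]
opening: -0.001
gripper_force: 0.0
```

```bash
python3 - <<'E'
from h import *
o=get_obs();print(o["ee_pos"],o["contact_force"])
s=viewer.snapshot("side");save(s,"s5.png");rep(s,["wide_bar","wide_tip","wide_keeper"])
E
```

```text
[0.51304423 0.15991286 0.16219321] [ 0.13264146  0.10550982 -0.84010937]
wide_bar [0.6055 0.1883 0.1442] 0.72
wide_tip [0.4937 0.153  0.1607] 0.82
wide_keeper [0.6047 0.1888 0.1431] 0.91
wide_keeper [0.4965 0.1526 0.1588] 0.68
```

View pics/s5.png

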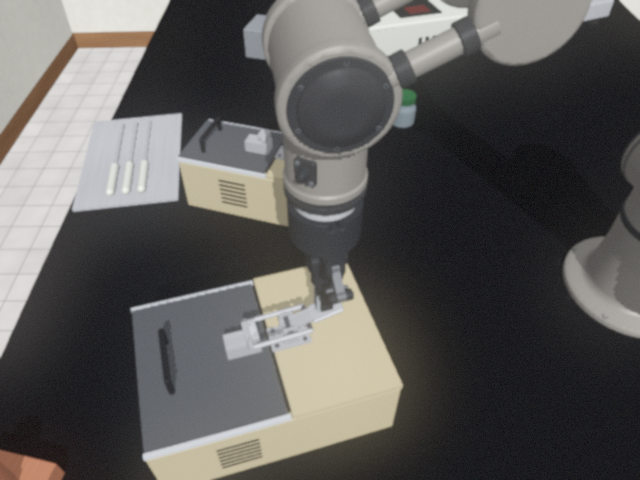

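The lever is nearly flat at (335,310), and the bar is in the hook at (240,330). I'll press it down the rest of the way.

Scaled: -1.6 cm / 60 = -0.0267, -1.4 cm / 60 = -0.0233.

Request:
servo_tool:
  increments:
    - [[-0.0025, -0.0008, -0.0067], 0, 0]
    - [[-0.0042, -0.0017, -0.0133], 0, 0]
    - [[-0.005, -0.0017, -0.0183], 0, 0]
    - [[-0.005, -0.0017, -0.0233], 0, 0]
    - [[-0.005, -0.0017, -0.0267], 0, 0]
    - [[-0.005, -0.0017, -0.0267], 0, 0]

```text
time: 7.55
ee_pos: [0.5108, 0.1591, 0.1469]
orientation: [[-0.958, -0.287, -0.001], [-0.287, 0.958, -0.0], [0.001, 0.0, -1.0]]
contact_force: [-0.9, 0.5, -0.4]
opening: 0.001
gripper_force: 0.0
```

Scaled: -0.2 cm / 60 = -0.0033, -0.1 cm / 60 = -0.0017.

Request:
servo_tool:
  increments:
    - [[0, 0, -0.0017], 0, 0]
    - [[0, 0, -0.0033], 0, 0]
    - [[0, 0, -0.0033], 0, 0]

```text
time: 7.85
ee_pos: [0.5112, 0.1592, 0.1464]
orientation: [[-0.958, -0.287, 0.001], [-0.287, 0.958, 0.0], [-0.001, -0.0, -1.0]]
contact_force: [-2.8, -0.3, 7.4]
opening: 0.004
gripper_force: 3.8
```

Scaled: -0.1 cm / 60 = -0.0017.

Request:
servo_tool:
  increments:
    - [[0, 0, -0.0017], 0, 0]
    - [[0, 0, -0.0017], 0, 0]

```text
time: 8.05
ee_pos: [0.5111, 0.1591, 0.1463]
orientation: [[-0.958, -0.287, 0.002], [-0.287, 0.958, 0.0], [-0.002, -0.0, -1.0]]
contact_force: [-5.9, -0.4, 14.3]
opening: -0.001
gripper_force: 7.0
```

Scaled: 14 cm / 60 = 0.2333, -12 cm / 60 = -0.2.

Request:
servo_tool:
  increments:
    - [[0, 0, 0.0167], 0, 0]
    - [[0, 0, 0.0667], 0, 0]
    - [[0, 0, 0.1333], 0, 0]
    - [[-0.05, 0.0833, 0.2], 0, 0]
    - [[-0.1333, 0.1667, 0.2333], 0, 0]
    - [[-0.2, 0.2333, 0.2333], 0, 0]
    - [[-0.2, 0.2333, 0.2333], 0, 0]
    - [[-0.2, 0.2333, 0.2333], 0, 0]

```text
time: 8.85
ee_pos: [0.3878, 0.3027, 0.2861]
orientation: [[-0.956, -0.293, 0.001], [-0.293, 0.956, 0.003], [-0.002, 0.002, -1.0]]
contact_force: [0.0, -1.0, -0.2]
opening: -0.002
gripper_force: 0.0
```

```bash
python3 - <<'E'
from h import *
o=get_obs();print(o["ee_pos"],o["contact_force"])
for c in("top","side"):
    s=viewer.snapshot(c);rep(s,["wide_bar","wide_tip","wide_keeper","narrow_bar"])
cv2.imwrite("pics/s6.png",cv2.resize(s["pixels"][230:430,150:400,::-1],None,fx=3,fy=3))
E
```

```text
[0.38777086 0.30270343 0.28611127] [ 0.03340104 -0.95689275 -0.21031474]
wide_bar [0.6028 0.1836 0.1465] 0.73
wide_tip [0.4873 0.1504 0.1441] 0.66
wide_keeper [0.6052 0.1855 0.1423] 0.83
narrow_bar [ 0.5223 -0.186   0.2241] 0.5
wide_bar [0.6053 0.1896 0.1451] 0.58
wide_tip [0.4932 0.1542 0.1421] 0.74
wide_keeper [0.6068 0.1879 0.1455] 0.86
narrow_bar [ 0.5174 -0.1913  0.2234] 0.76
```

View pics/s6.png

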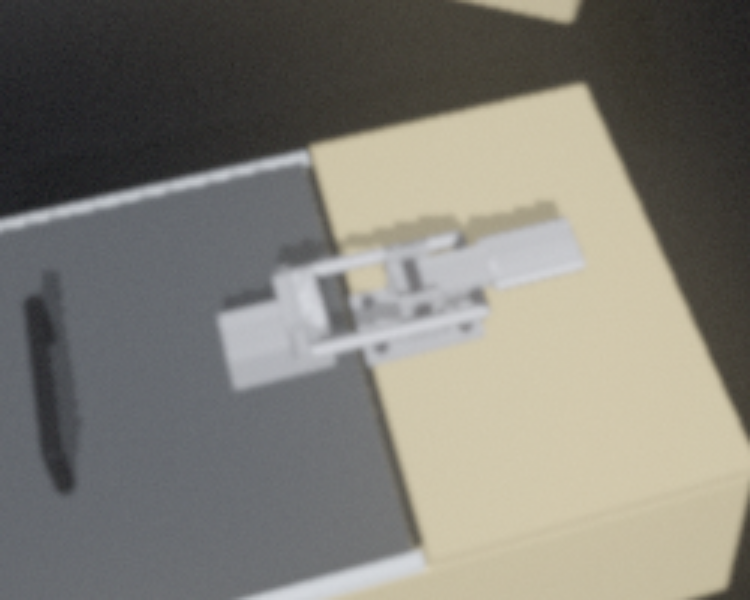

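The lever lies flat on its own at (530,255) in the crop, with the tip at z 0.143. The bar is seated in the hook at (300,310), the cover gap has closed, and the narrow latch hasn't moved.

```bash
python3 -c "
from h import *
print(order.job_done())"
```

```text
the job is handed in; nothing more can be done
None
```

The wide box's latch is hooked and pressed down over centre, it stayed down with the arm withdrawn, the cover is drawn shut, the narrow box was left alone, and the job is handed in at about 9 s.

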